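# Load the amplifier test fixture and hold its contact lever

## Task

Load the contact fixture for a test run, load before amplifier: first lay the finned attenuator in the narrow one-dot bay and let go, then lay the small amplifier module flat in the two-dot bay, its terminal side to the rear towards the sprung prongs, and let go. Then press the fixture's spring lever down until it is level, so that the prongs press both parts against their front contacts, but never down on to its stop, and leave the other loose things where they lie. Finish while still holding the lever level: the contacts are made only as long as it is held.

Things in the scene. Friction and masses are not known exactly. Their poses are not given: they have to be found in the camera images.
- fixture: Contact fixture, bolted down: aluminium plate 160 x 212 mm, top 14 mm high. Origin on the bench; x to its rear (-58..102 mm), y to its left (-106..106), z up. From right to left: narrow bay (one dot on the front edge), wide bay (two dots), lever. Behind the bays a carriage 40 mm high (front face x=56) carries sprung contact prongs, two per bay, and moves forward as the lever goes down.
- bay1 (a point): One-dot bay: where the attenuator's origin goes, axes as the fixture's, 18.5 mm above the bench. It lies along y, either way round: body on a pad, 3.5 mm play in y, its ends on shelves 22 mm high, behind contact posts 38 mm high (ends 2 mm clear of them). Free for fingers in front of and behind the body. Prong tips 16 mm behind this point, 22 mm to either side.
- bay2 (a point): Two-dot bay: where the module's origin goes, axes as the fixture's, 20 mm above the bench on a copper plate. Notched blocks 36 mm high at the ends (3.5 mm play in y), two contact posts 35 mm high in front (3 mm clear of the body, 44 mm between them for a finger), two nubs 4 mm above the copper 5 mm behind the body. Prong tips 8 mm behind the body, 25 mm to either side.
- lever (a joint): Spring lever at the fixture's left, hinged at its rear. 0 rad = up, at rest (front end raised 0.55 rad); grows as it is pressed down; 0.55 = level; stop at 0.70. Prongs meet the parts at about 0.26 and have pushed them 3 mm forward on to the contacts by 0.36. Level takes 6 to 8 N down on the pad, the stop 10 N; let go, it springs up. Level, its top is flush with the index post's brass top.
- lever_pad (a point): Middle of the top face of the lever's black press pad (34 mm along the lever, 30 mm across) at its front end: 140 mm from the hinge axis along the lever and 7 mm above the line through it. Height 67 mm when the lever is level, 139 mm at rest; the face slopes with the lever.
- lever_pivot (a point): Middle of the lever on its hinge axis, 60 mm above the bench; the axis runs along the fixture's y and the pad lies in front of it (fixture -x). A bench jig stands close to the left of the lever.
- amp: Small milled aluminium module, body 44 x 70 x 18 mm (x, y, z), a gold connector at each y end (92 mm overall), terminals on the +x side (terminal side, to the fixture's rear). Origin on its underside; body x -26..18 mm (its middle 4 mm towards -x of the origin), y -35..35. Grasp across x. About 0.11 kg. Smaller than the other modules.
- attenuator: Coaxial attenuator lying on its side: black finned body 22 x 30 x 22 mm (x, y, z), gold round end (+y) and hexagonal metal end (-y), 58 mm overall along y. Origin at the middle of its underside, axis 11 mm above. Grasp the body across x. About 0.06 kg.
- prongs1: The pair of sprung prongs behind the one-dot bay, 29.5 mm high: 2 N preload and 0.9 N/mm together. Its origin is the fixture's with the lever up and moves forward 3.1 mm per 0.1 rad of lever until the prongs meet the part.
- prongs2: The pair of sprung prongs behind the two-dot bay; heights, spring and origin as the other pair's.
- n_adapter: Bystander: plain metal adapter 20 x 42 x 20 mm, smaller than the attenuator; leave it where it is. Origin on its underside.
- big_module: Bystander: larger module of the same look, 68 x 117 x 25 mm; leave it where it is. Origin on its underside.
- hex_key: Bystander: black hex key 31 x 96 x 5 mm; leave it where it is. Origin on its underside.
- screwdriver: Bystander: screwdriver with a red handle, 150 mm; leave it where it is. Origin on its underside.
- tweezers: Bystander: black tweezers, 126 mm; leave it where it is. Origin on its underside.
- stub_antenna: Bystander: black stub antenna, 110 mm; leave it where it is. Origin on its underside.
Not all that is in view belongs to the job. What is shaped like the amp but pink or purple is not meant.

How it is judged:
On the way, in this order (a step that is already met when the one before it is completed fails the run):
1. the attenuator lies in the one-dot bay, let go, while the two-dot bay is still empty (x of attenuator in the frame of bay1 between -0.007 and 0.007 m and y of attenuator in the frame of bay1 between -0.005 and 0.005 m and z of attenuator in the frame of bay1 between -0.002 and 0.003 m and angle between attenuator's own z axis and vertical below 0.08 rad and angle between the y axis of attenuator and the y axis of fixture, either way round below 0.12 rad and contact force between the fingers and attenuator below 0.1 N and linear speed of attenuator below 0.02 m/s and horizontal distance between amp and bay2 above 0.05 m), for 0.2 s.
2. the amplifier module lies in the two-dot bay, let go, the attenuator still in its bay, the lever up (x of attenuator in the frame of bay1 between -0.007 and 0.007 m and y of attenuator in the frame of bay1 between -0.005 and 0.005 m and z of attenuator in the frame of bay1 between -0.002 and 0.003 m and angle between each of attenuator, amp's own z axis and vertical below 0.08 rad and angle between the y axis of each of attenuator, amp and the y axis of fixture, either way round below 0.12 rad and x of amp in the frame of bay2 between -0.007 and 0.007 m and y of amp in the frame of bay2 between -0.005 and 0.005 m and z of amp in the frame of bay2 between -0.002 and 0.003 m and contact force between the fingers and amp below 0.1 N and linear speed of amp below 0.02 m/s and value of joint lever below 0.15 rad), for 0.2 s.
At the end, for the whole second after the job is handed in: Both parts flat in their bays (within 7 mm front to back, 5 mm sideways, 3 mm in height of the bay's point, square within 0.12 rad), prongs pressing each with over 3 N; the robot still pushes the lever with over 2 N, at rest at 0.46 to 0.64 rad (level is 0.55) (value of joint lever between 0.46 and 0.64 rad and velocity of joint lever between -0.05 and 0.05 rad/s and contact force between any of the fingers, the arm and lever above 2 N and contact force between prongs1 and attenuator above 3 N and contact force between prongs2 and amp above 3 N and x of attenuator in the frame of bay1 between -0.007 and 0.007 m and y of attenuator in the frame of bay1 between -0.005 and 0.005 m and z of attenuator in the frame of bay1 between -0.002 and 0.003 m and angle between each of attenuator, amp's own z axis and vertical below 0.08 rad and angle between the y axis of each of attenuator, amp and the y axis of fixture, either way round below 0.12 rad and x of amp in the frame of bay2 between -0.007 and 0.007 m and y of amp in the frame of bay2 between -0.005 and 0.005 m and z of amp in the frame of bay2 between -0.002 and 0.003 m); the arm keeps its last pose, push and grip.
It fails at once if the lever was driven down to its stop (value of joint lever above 0.68 rad).
It fails at once if one of the other loose things was pushed away (distance of any of n_adapter, big_module, hex_key, screwdriver, tweezers, stub_antenna from where it was at the start of the episode above 0.03 m).
It also fails if it takes over 72 s, if anything falls off the work surface, if the arm or the gripper's body presses on something with over 40 N, if the wrist force passes 120 N, or if a joint passes its speed limit or range.

## Robot

A 6-joint arm with a two-finger parallel gripper is mounted at the origin on a cart in front of the work surface, level with it; the furniture and walls round the work are solid. World frame = base frame: x ahead of the robot, y to its left, z up, the work surface at z = 0. Lengths are in m, angles in rad, forces in N, time in s.
With the tool pointing down it reaches from about 0.375 to 0.9 m from the base axis. Payload 3.1 kg.
Tool frame: the origin (TCP) lies between the finger pads; the fingertips stand manip.nose_length ahead of it and the grasp point (between the pads) lies 5 mm behind it (manip.nose_length is the distance from the TCP to the fingertips, in m); z points along the fingers, y is the line along which they close (so a half turn about z gives the same grasp; the last joint's range is limited). The gripper opens to 85 mm and grips with 20 to 120 N. Pads are 22 mm wide; open, the fingers measure 114 mm over their backs; the gripper's body (76 mm by 85 mm) begins 54 mm behind the grasp point. The pads swing forward as they close: fully open they stand 13 mm farther back than shut.
Start: joints at [1.022, 0.527, 1.433, -0, 1.181, -0.178], TCP at [0.226, 0.583, 0.245] pointing down, gripper open.
Joint ranges: [-3.08, 3.08], [-0.75, 2.2], [0.22, 2.44], [-1.43, 4.57], [0, 2.65], [-2.85, 2.85]. Speed limits (rad/s): [2.79, 2.79, 3.14, 3.14, 3.14, 3.14].

## Interface

Orientations are given as a unit quaternion [x, y, z, w].
In Python, from station import monitor, eyes, job, manip gives the robot as it stands.
- The arm moves only by the shell command python3 -m pendant 'ROWS' [FORCE]. ROWS is JSON, a list that holds one entry, the list of rows, each a list of 7 numbers: the shift along the tool's x, y, z as a fraction of full scale, then the turn, a rotation vector about the tool's x, y, z as a fraction of full scale, then the opening, from 0 (shut) to 1 (fully open). A call has 1 to 20 rows; each row shifts and turns the commanded pose from where the row before left it, along the tool's axes as they then stand; what a row does not reach is not made up. Full scale, the value 1, is 800 mm for a shift and 0.12 rad for a turn. A row lasts 1/10 s, in which the tool goes at most 50 mm and 8.59 degrees, less where a joint would pass 70% of its speed; a pose out of reach is approached as far as the arm can. A call with a number of a shift or a turn outside -1 to 1 is refused whole. A call with a gripper value outside its range is refused whole. The fingers move at their own pace and stop on an object; FORCE is the grip in N (left out, the last holds). Time passes only in rows, so rows that do not move let the fingers close. It gives the time, the measured TCP pose, the force, the opening and the grip force at its end, in the units of the state.
- monitor.sense(): the state, without advancing time (a new reading comes with each control period).
- eyes.snapshot(name): name is "side" or "top"; returns a dict with "pixels" (384x512x3 uint8, red, green, blue), "depth" (384x512 float32, m along the optical axis (not along the pixel's ray), 0 where there is no reading), "intrinsics" (3x3 intrinsics, pixels), "k1" (the pictures are not rectified: a ray, as slopes to the right and down, at radius r is drawn at 1 + k1 r^2 times it, then the intrinsics apply), "eye" and "attitude" of the camera in the world. Camera axes: x right, y down, z forward; pixel columns grow to the right and rows downward; lengths in m; the calibration is good to about 2 mm. A picture is of the moment at which its call begins.
- job.sign_off(): hands the job in; it is judged then, once.
The state is a dict: "t": time; "q": joint angles; "qd": joint speeds; "tau": joint torques, N m; "tcp_pos": TCP position; "tool_rot": TCP orientation; "force": force on the tool from outside, world axes, zero at the start; "ft_torque": the same for the moment, N m; "finger_gap": opening from 0.0 (shut) to 1.0 (fully open); "gripper_force": force on a finger pad.
Only numpy, scipy, OpenCV 4.12 (cv2) and the standard library are available. Lean on these libraries where they do the work, as an engineer would, in place of code of your own. Each camera call takes 0.05 s, during which the arm holds its last target. There are 200 camera calls.

## Working session

There is one attempt and no reset: what is moved stays moved. The work goes in short steps, Python scripts to look and compute and a shell command to move; the robot and the scene stay as the last step left them, time stands still between calls to the robot, and variables do not carry over. Pictures are saved under pics/ and viewed, at most 12 in all, crops included, and the job is handed in when it is done.

```bash
ls; mkdir -p pics
cat > h.py <<'E'
import numpy as np, cv2
from station import monitor, eyes, job, manip
from scipy.spatial.transform import Rotation as R
def snap(n):
    s=eyes.snapshot(n); np.savez(''+n+'.npz',**{k:np.asarray(v) for k,v in s.items()}); return s
def load(n): return np.load(''+n+'.npz')
def att(s):
    a=np.asarray(s['attitude']); return a if a.shape==(3,3) else R.from_quat(a).as_matrix()
def cloud(s):
    K=np.asarray(s['intrinsics']);k1=float(s['k1']);d=np.asarray(s['depth'])
    v,u=np.mgrid[:d.shape[0],:d.shape[1]]
    p=np.stack([u,v],-1).reshape(-1,1,2).astype(float)
    n=cv2.undistortPoints(p,K,np.array([k1,0,0,0,0.])).reshape(d.shape+(2,))
    P=np.dstack([n*d[...,None],d])
    W=P@att(s).T+np.asarray(s['eye']); W[d==0]=np.nan
    return W
def pix(s,X):
    c=(np.atleast_2d(X)-np.asarray(s['eye']))@att(s)
    return cv2.projectPoints(c,np.zeros(3),np.zeros(3),np.asarray(s['intrinsics']),np.array([float(s['k1']),0,0,0,0.]))[0].reshape(-1,2)
E
python3 - <<'E'
from h import *
for n in('top','side'):
    s=snap(n); print(n,s['eye'],s['attitude'],s['intrinsics'],s['k1'])
    cv2.imwrite(f'pics/{n}0.png',cv2.resize(s['pixels'][...,::-1],(800,600),interpolation=cv2.INTER_CUBIC))
print(manip.nose_length,monitor.sense())
E
```

```text
pics
top [0.43138219 0.01030848 1.5303697 ] [-0.69840082  0.71488875 -0.02441789  0.02396108] [[449.5030872    0.         256.2147016 ]
 [  0.         449.5030872  197.43249174]
 [  0.           0.           1.        ]] -0.08673615785845215
side [ 0.43136826 -0.83466101  0.77644218] [ 0.8926316  -0.05371731  0.02695867 -0.44676225] [[346.94817411   0.         253.78181119]
 [  0.         346.94817411 190.55246627]
 [  0.           0.           1.        ]] -0.014735703278374859
0.014 {'t': 0.1, 'q': array([ 1.02248940e+00,  5.28385777e-01,  1.43378777e+00,  9.29980741e-06,
        1.18141482e+00, -1.78509925e-01]), 'qd': array([-0.00223083, -0.00254088, -0.00409155, -0.00108446, -0.00041405,
        0.00091249]), 'tau': array([ 1.91263052e-04, -4.43303955e+01, -1.78586411e+01, -1.95500552e-04,
        3.98400807e-03, -2.44686430e-05]), 'tcp_pos': array([0.2255353 , 0.58221609, 0.2444194 ]), 'tool_rot': array([ 1.83848415e-01,  9.82954101e-01, -9.31160305e-04, -3.58720039e-04]), 'force': array([-0.40195139, -0.27081486,  0.55499401]), 'ft_torque': array([-0.04605895, -0.01616174,  0.00549587]), 'gripper_force': 0.0, 'finger_gap': 0.996873428171995}
```

View pics/top0.png

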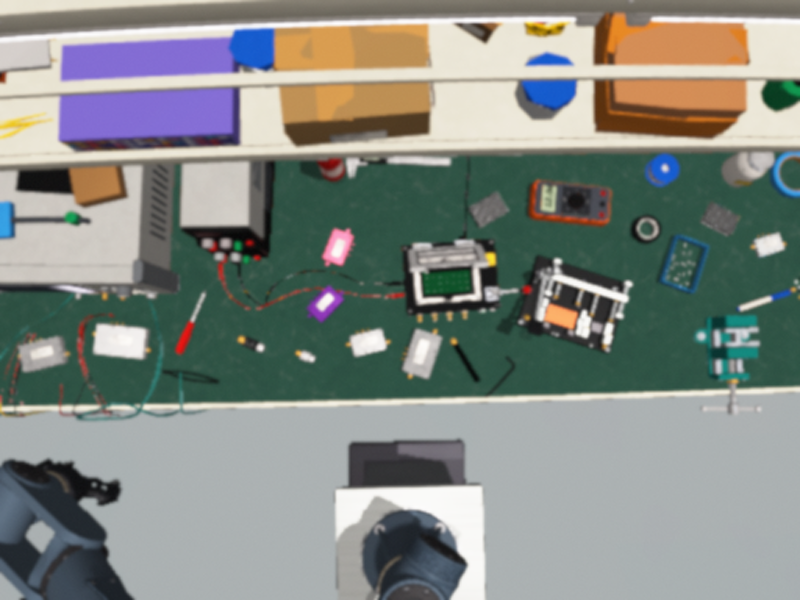

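View pics/side0.png

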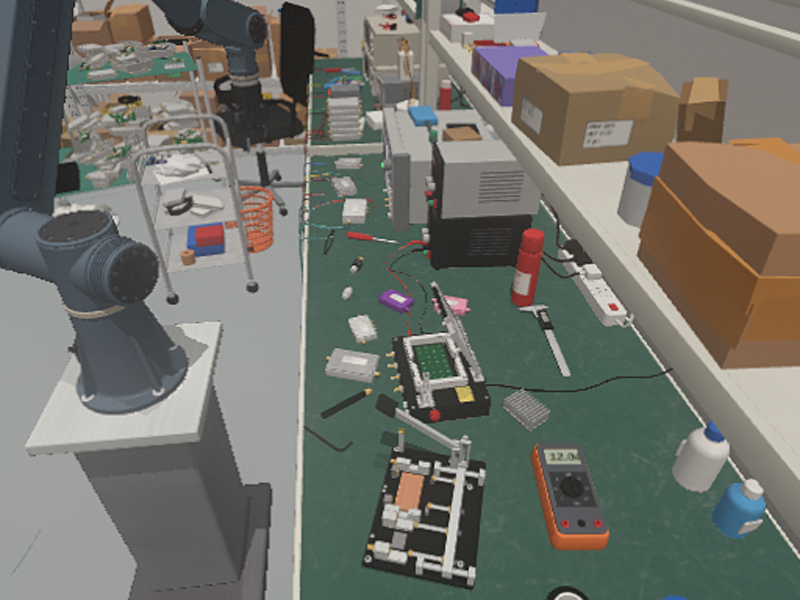

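The amp candidates in the top view are the small silver module at (368,343), the larger ones at (422,353), (120,341) and (42,352), the pink and purple ones at (338,246) and (325,302), and a thing at (768,244). The one at (368,343) fits on size and colour. For the attenuator, the black body with a gold end at (251,344) fits. The plain one at (306,356) is the adapter. The fixture is at (578,303). I'll confirm these in a crop.

Run:
```python
from h import *
s=load('top'); im=s['pixels'][...,::-1]
a=cv2.resize(im[205:250,145:305],(800,225),interpolation=cv2.INTER_CUBIC)
b=cv2.resize(im[155:230,320:411],(455,375),interpolation=cv2.INTER_CUBIC)
t=load('side')['pixels'][...,::-1]
c=cv2.resize(t[150:250,200:290],(345,375),interpolation=cv2.INTER_CUBIC)
cv2.imwrite('pics/c1.png',np.vstack([a,np.hstack([b,c])]))
W=cloud(s)
for n,(u,v) in dict(amp=(235,219),att=(158,219),att2=(163,221),adp=(196,228),big=(270,226),cu=(358,202)).items(): print(n,W[v,u])
np.set_printoptions(linewidth=250,precision=0,suppress=True)
print(W[170:226:2,328:408:2,2]*1000)
```

```text
amp [0.46401121 0.08114229 0.01786216]
att [0.46957456 0.33947637 0.02645759]
att2 [0.46265403 0.3241454  0.01918713]
adp [0.43672174 0.21304836 0.01761824]
big [ 0.43775579 -0.03579322  0.02251475]
cu [ 0.51161929 -0.33656495  0.0154693 ]
[[ 0.  4.  3. ... 13.  2.  5.]
 [ 1.  4. -3. ... 10.  0.  2.]
 [-1. -1. -0. ...  2.  2.  5.]
 ...
 [ 6. -0.  3. ... -2. -1.  3.]
 [ 1.  1.  4. ... -2.  9.  2.]
 [ 3. -3.  1. ...  5.  1.  3.]]
```

View pics/c1.png

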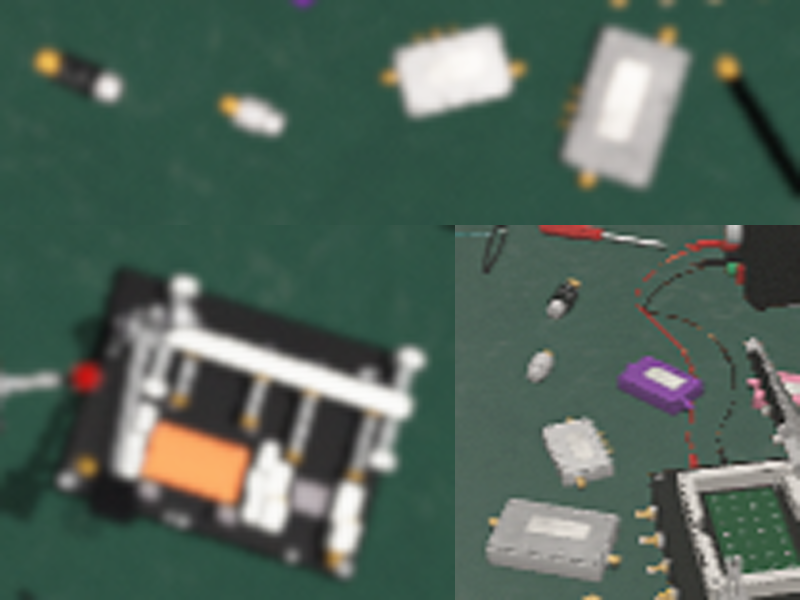

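The crop confirms all three:
- **Amp:** the silver module at about (455,70), the smallest of its kind, with its gold terminals at (435,35) pointing away from the robot.
- **Attenuator:** black body at (78,75), gold end at (47,62) and metal end at (108,88).
- **Fixture:** copper bay at (196,463) and one-dot pad at (310,497).

Next I'll rectify the images onto the fixture frame.

```bash
cat > fx.py <<'E'
from h import *
from scipy.ndimage import map_coordinates
def ground(s,u,v,z):
    n=cv2.undistortPoints(np.array([[[u,v]]],float),s['intrinsics'],np.array([float(s['k1']),0,0,0,0.])).ravel()
    d=att(s)@np.array([n[0],n[1],1]); e=s['eye']; return e+d*(z-e[2])/d[2]
def rect(s,pose,z,xr,yr,ppm=2):
    # image: rows = +x up, cols = +y left
    ny=int((yr[1]-yr[0])*ppm);nx=int((xr[1]-xr[0])*ppm)
    Y,X=np.meshgrid(yr[1]-(np.arange(ny)+.5)/ppm, xr[1]-(np.arange(nx)+.5)/ppm)
    c,sn=np.cos(pose[2]),np.sin(pose[2])
    P=np.stack([pose[0]+(c*X-sn*Y)/1e3,pose[1]+(sn*X+c*Y)/1e3,np.full(X.shape,z/1e3)],-1)
    uv=pix(s,P.reshape(-1,3)).reshape(nx,ny,2).astype(np.float32)
    return cv2.remap(np.ascontiguousarray(s['pixels']),uv[...,0],uv[...,1],cv2.INTER_CUBIC)
E
python3 - <<'E'
from fx import *
s=load('top');sd=load('side')
A=ground(s,345,163.6,.014);B=ground(s,390.4,225,.014)
v=A-B; yaw=np.arctan2(v[1],v[0])-np.arctan2(212,160)
c=(A+B)/2; o=c[:2]-.022*np.array([np.cos(yaw),np.sin(yaw)])
pose=[*o,yaw]; print(pose,np.hypot(*v[:2]),np.hypot(.16,.212))
# refine by edges (z=14): columns/rows profile of luminance gradient
def edges(cam,pose):
    img=rect(cam,pose,14,(-80,125),(-130,130),2).astype(float)
    g=cv2.GaussianBlur(img[...,1]-0.3*img[...,0],(0,0),2)
    return img,g
for it in range(4):
    res=[]
    for nm,cam in (('top',s),('side',sd)):
        img,g=edges(cam,pose)
        X=lambda r:125-(r+.5)/2; Y=lambda c_:130-(c_+.5)/2
        out={}
        r0,c0=lambda x:int((125-x)*2),lambda y:int((130-y)*2)
        # front edge
        def fit(horizontal,val,rng,w=12):
            pts=[]
            for q in np.arange(*rng,3.):
                if horizontal: prof=g[r0(val+w):r0(val-w),c0(q)]; 
                else: prof=g[r0(q),c0(val+w):c0(val-w)]
                d=np.abs(np.gradient(prof)); k=d.argmax()
                if d[k]<1: continue
                pts.append((q,val+w-(k+.5)/2))
            pts=np.array(pts)
            for _ in range(6):
                p=np.polyfit(pts[:,0],pts[:,1],1); r=pts[:,1]-np.polyval(p,pts[:,0]); k=np.abs(r)<max(1.5,1.5*np.std(r)); 
                pts=pts[k]
            return p[0],np.polyval(p,np.mean(rng)),len(pts),r.std()
        for en,a in dict(front=(True,-58,(-95,95)),rear=(True,102,(-95,95)),right=(False,-106,(-50,95)),left=(False,106,(-50,95))).items():
            out[en]=tuple(np.round(fit(*a),3))
        print(nm,out); res.append(out)
    # update using top front/rear/right
    t=res[0]; dx=((t['front'][1]+58)+(t['rear'][1]-102))/2; dy=((t['right'][1]+106)+(t['left'][1]-106))/2
    dyaw=t['front'][0]*-1; dyaw=np.mean([-t['front'][0],-t['rear'][0],t['right'][0]])
    cs,sn=np.cos(pose[2]),np.sin(pose[2])
    if it<3: pose=[pose[0]+(cs*dx-sn*dy)/1e3,pose[1]+(sn*dx+cs*dy)/1e3,pose[2]+dyaw]; print(pose)
np.save('pose.npy',pose)
a=rect(s,pose,14,(-70,115),(-125,125),1.6);b=rect(sd,pose,14,(-70,115),(-125,125),1.6)
c=rect(s,pose,20,(-70,115),(-125,125),1.6);d=rect(sd,pose,20,(-70,115),(-125,125),1.6)
for m in(a,b,c,d):
    for y in range(-100,101,20): cv2.line(m,(int((125-y)*1.6),0),(int((125-y)*1.6),6),(255,255,0) if y else (255,0,0),1)
    for x in range(-60,101,20): cv2.line(m,(0,int((115-x)*1.6)),(6,int((115-x)*1.6)),(255,255,0) if x else (255,0,0),1)
cv2.imwrite('pics/rect.png',np.vstack([np.hstack([a,b]),np.hstack([c,d])])[...,::-1])
E
```

```text
[np.float64(0.5165003931755294), np.float64(-0.36439115863573085), np.float64(-0.31820816414971054)] 0.25918332966955937 0.2656012048165445
top {'front': (np.float64(-0.128), np.float64(-53.185), np.float64(47.0), np.float64(5.05)), 'rear': (np.float64(0.009), np.float64(101.363), np.float64(52.0), np.float64(0.508)), 'right': (np.float64(0.012), np.float64(-95.018), np.float64(23.0), np.float64(0.716)), 'left': (np.float64(-0.002), np.float64(111.886), np.float64(20.0), np.float64(0.579))}
side {'front': (np.float64(-0.056), np.float64(-50.7), np.float64(30.0), np.float64(2.098)), 'rear': (np.float64(0.01), np.float64(100.744), np.float64(53.0), np.float64(0.367)), 'right': (np.float64(-0.014), np.float64(-107.025), np.float64(38.0), np.float64(0.302)), 'left': (np.float64(-0.154), np.float64(109.611), np.float64(23.0), np.float64(1.186))}
[np.float64(0.521123225197349), np.float64(-0.35703414150254165), np.float64(-0.27454149748304385)]
top {'front': (np.float64(-0.112), np.float64(-55.208), np.float64(51.0), np.float64(5.375)), 'rear': (np.float64(0.05), np.float64(99.437), np.flo
[... 1491 characters left out ...]
 (np.float64(-0.095), np.float64(-55.144), np.float64(51.0), np.float64(5.46)), 'rear': (np.float64(0.066), np.float64(99.167), np.float64(55.0), np.float64(0.44)), 'right': (np.float64(-0.027), np.float64(-103.937), np.float64(24.0), np.float64(0.588)), 'left': (np.float64(-0.069), np.float64(103.824), np.float64(23.0), np.float64(0.571))}
side {'front': (np.float64(-0.006), np.float64(-53.492), np.float64(24.0), np.float64(1.261)), 'rear': (np.float64(0.071), np.float64(98.589), np.float64(55.0), np.float64(0.425)), 'right': (np.float64(-0.062), np.float64(-99.046), np.float64(28.0), np.float64(0.629)), 'left': (np.float64(-0.166), np.float64(103.363), np.float64(26.0), np.float64(1.994))}
```

View pics/rect.png

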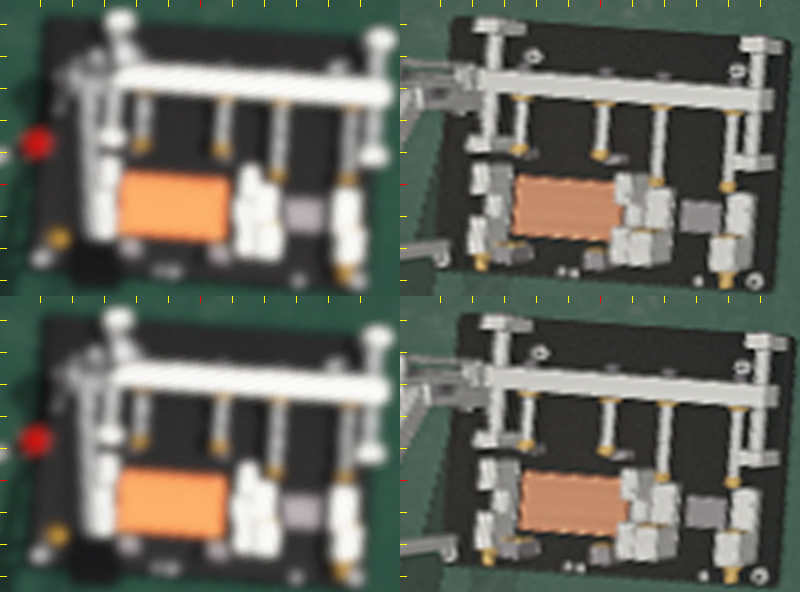

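The rectified views show the copper bay, the narrow bay's grey pad, four prong tips and the rear edge clearly. The rear edge says the yaw should be about -0.326, so I'll refit and locate the bays.

Run:
```python
from fx import *
s=load('top');sd=load('side'); pose=np.load('pose.npy')
pose[2]=-0.327
def line(g,hor,val,rng,w=9):
    r0,c0=lambda x:int((125-x)*2),lambda y:int((130-y)*2); pts=[]
    for q in np.arange(*rng,2.):
        prof=g[r0(val+w):r0(val-w),c0(q)] if hor else g[r0(q),c0(val+w):c0(val-w)]
        d=np.abs(np.gradient(prof)); k=d.argmax(); pts.append((q,val+w-(k+.5)/2))
    pts=np.array(pts); m=np.abs(pts[:,1]-np.median(pts[:,1]))<3; pts=pts[m]
    p=np.polyfit(*pts.T,1); r=pts[:,1]-np.polyval(p,pts[:,0]); pts=pts[np.abs(r)<1.2]; p=np.polyfit(*pts.T,1)
    return round(p[0],3),round(np.polyval(p,np.mean(rng)),1),len(pts)
for it in range(4):
    o={}
    for nm,cam in(('t',s),('s',sd)):
        im=rect(cam,pose,14,(-80,125),(-130,130),2).astype(float); g=cv2.GaussianBlur(im[...,1]-.3*im[...,0],(0,0),2)
        o[nm]=dict(f=line(g,1,-58,(-95,60)),r=line(g,1,102,(-95,90)),R=line(g,0,-106,(-50,95)),L=line(g,0,106,(0,95)))
    dx=np.mean([o['t']['f'][1]+58,o['t']['r'][1]-102]);dy=np.mean([o['t']['R'][1]+106,o['t']['L'][1]-106])
    da=-np.mean([o['t']['r'][0],o['s']['r'][0]])
    if it<3:
        c,n=np.cos(pose[2]),np.sin(pose[2]); pose=pose+[(c*dx-n*dy)/1e3,(n*dx+c*dy)/1e3,da]
print(o,pose); np.save('pose.npy',pose)
for nm,cam in(('t',s),('s',sd)):
    im=rect(cam,pose,20,(-80,125),(-130,130),2).astype(int)
    m=((im[...,0]-im[...,2]>70)&(im[...,0]>140)).astype(np.uint8)
    n,l,st,ce=cv2.connectedComponentsWithStats(m); k=1+st[1:,4].argmax()
    v,u=np.where(l==k); (cx,cy),wh,an=cv2.minAreaRect(np.stack([u,v],1).astype(np.float32))
    print(nm,'copper x,y',125-(cy+.5)/2,130-(cx+.5)/2,np.array(wh)/2,an, 'ext x',125-v.max()/2,125-v.min()/2,'y',130-u.max()/2,130-u.min()/2)
a=rect(s,pose,29.5,(-65,60),(-105,65),2.35);b=rect(sd,pose,29.5,(-65,60),(-105,65),2.35)
c=rect(s,pose,20,(-65,60),(-105,65),2.35);d=rect(sd,pose,20,(-65,60),(-105,65),2.35)
for m in(a,b,c,d):
    for y in range(-100,61,10): cv2.line(m,(int((65-y)*2.35),0),(int((65-y)*2.35),5 if y%50 else 12),(255,255,0),1)
    for x in range(-60,61,10): cv2.line(m,(0,int((60-x)*2.35)),(5 if x%50 else 12,int((60-x)*2.35)),(255,255,0),1)
cv2.imwrite('pics/rect2.png',np.vstack([np.hstack([a,b]),np.hstack([c,d])])[...,::-1])
# parts
W=cloud(s)
im=s['pixels'].astype(int)
for nm,(u0,u1,v0,v1),f in (('amp',(220,252,206,231),lambda i:(i.min(-1)>110)),):
    m=np.zeros(im.shape[:2],np.uint8); m[v0:v1,u0:u1]=f(im[v0:v1,u0:u1]); n,l,st,ce=cv2.connectedComponentsWithStats(m);k=1+st[1:,4].argmax()
    v,u=np.where(l==k); P=np.array([ground(s,a_,b_,.018) for a_,b_ in zip(u,v)])[:,:2]*1e3
    print(nm,cv2.minAreaRect(P.astype(np.float32)),P.mean(0))
for nm,cam,z in(('t',s,.011),('s',sd,.011)):
  if nm=='t': g=(145+46/5,205+61/5);h=(145+108/5,205+88/5)
  else: g=(200+(572-455)*90/345,150+(283-225)*100/375);h=(200+(553-455)*90/345,150+(311-225)*100/375)
  print(nm,ground(cam,*g,z),ground(cam,*h,z))
```

```text
{'t': {'f': (np.float64(-0.002), np.float64(-58.8), 50), 'r': (np.float64(-0.001), np.float64(102.9), 79), 'R': (np.float64(0.013), np.float64(-102.9), 31), 'L': (np.float64(0.021), np.float64(102.9), 28)}, 's': {'f': (np.float64(0.0), np.float64(-57.1), 52), 'r': (np.float64(0.001), np.float64(102.4), 76), 'R': (np.float64(0.004), np.float64(-99.2), 40), 'L': (np.float64(-0.02), np.float64(98.8), 31)}} [ 0.51771649 -0.35569833 -0.327     ]
t copper x,y -12.25 14.75 [41. 70.] 90.0 ext x -32.5 8.5 y -20.0 50.0
s copper x,y -12.0 13.250015258789062 [65.99998474 36.49999237] 0.0 ext x -30.0 6.5 y -19.5 46.5
amp ((464.6946716308594, 80.03719329833984), (49.76528549194336, 77.48214721679688), 12.721905708312988) [464.58668805  80.10531893]
t [0.47635177 0.35580287 0.011     ] [0.45714328 0.31362123 0.011     ]
s [0.48049441 0.36093456 0.011     ] [0.45742884 0.30886118 0.011     ]
```

View pics/rect2.png

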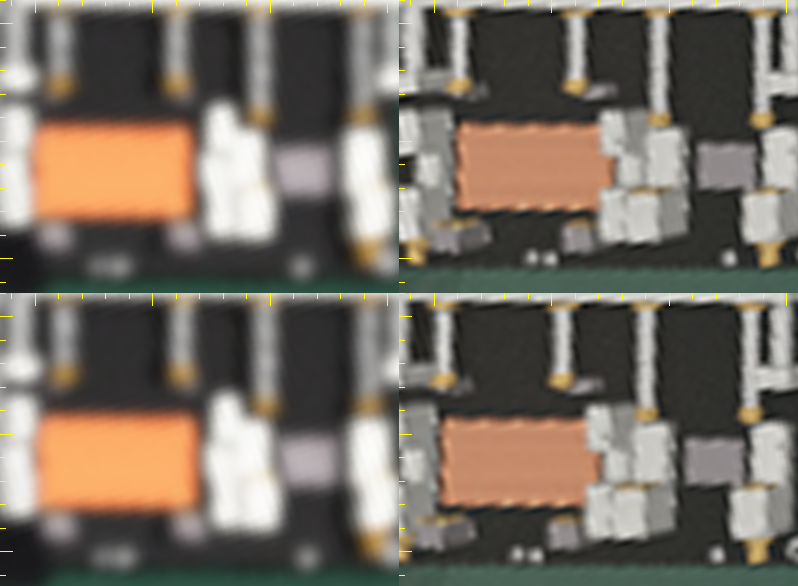

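The prong tips agree in both views. In the fixture frame, bay2 is at about (-6,14) mm and bay1 at about (-10,-68) mm. I'll write a step calculator and start by turning the tool for the attenuator.

```bash
cat > go.py <<'E'
import sys
from h import *
def go(x,y,z,head):
    st=monitor.sense(); Rm=R.from_quat(st['tool_rot']).as_matrix(); p=st['tcp_pos']
    h=np.arctan2(Rm[1,1],Rm[0,1]); dz=-(head-h); 
    T=np.array([[np.sin(head),np.cos(head),0],[-np.cos(head),np.sin(head),0],[0,0,-1.]])
    rv=R.from_matrix(Rm.T@T).as_rotvec()/.12
    d=T.T@(np.array([x,y,z])-p)/.8
    print('t',round(st['t'],2),'tcp',p.round(4),'head',round(h,4),'gap',round(st['finger_gap'],3),'gf',round(st['gripper_force'],1),'F',st['force'].round(1),'\nturn units',rv.round(3),'shift after turn (frac)',d.round(5))
if len(sys.argv)>4: go(*map(float,sys.argv[1:5]))
E
python3 go.py .467 .335 .12 -0.42
python3 -m pendant '[[[0,0,0,0,0,1,1],[0,0,0,0,0,1,1],[0,0,0,0,0,1,1],[0,0,0,0,0,1,1],[0,0,0,0,0,1,1],[0,0,0,0,0,1,1],[0,0,0,0,0,1,1],[0,0,0,0,0,1,1],[0,0,0,0,0,1,1],[0,0,0,0,0,1,1],[0,0,0,0,0,1,1],[0,0,0,0,0,1,1],[0,0,0,0,0,1,1],[0,0,0,0,0,0.5,1],[0,0,0,0,0,0,1]]]'
python3 go.py .467 .335 .12 -0.42
```

```text
t: 1.6
tcp_pos: [0.2257, 0.5824, 0.2448]
tool_rot: [0.839, 0.545, -0.001, 0.0]
force: [0.2, -0.9, 0.0]
finger_gap: 0.998
gripper_force: 0.0Traceback (most recent call last):
  File "go.py", line 10, in <module>
    if len(sys.argv)>4: go(*map(float,sys.argv[1:5]))
                        ~~^^^^^^^^^^^^^^^^^^^^^^^^^^^
  File "go.py", line 7, in go
    rv=R.from_matrix(Rm.T@T).as_rotvec()/.12
       ~~~~~~~~~~~~~^^^^^^^^
  File "scipy/spatial/transform/_rotation.pyx", line 1143, in scipy.spatial.transform._rotation.Rotation.from_matrix
ValueError: Non-positive determinant (left-handed or null coordinate frame) in rotation matrix 0: [[ 5.01780163e-02 -9.98740224e-01 -3.62825975e-04]
 [-9.98738331e-01 -5.01786341e-02  1.96247590e-03]
 [ 1.97820973e-03 -2.63895061e-04  9.99998009e-01]].
Traceback (most recent call last):
  File "go.py", line 10, in <module>
    if len(sys.argv)>4: go(*map(float,sys.argv[1:5]))
                        ~~^^^^^^^^^^^^^^^^^^^^^^^^^^^
  File "go.py", line 7, in go
    rv=R.from_matrix(Rm.T@T).as_rotvec()/.12
       ~~~~~~~~~~~~~^^^^^^^^
  File "scipy/spatial/transform/_rotation.pyx", line 1143, in scipy.spatial.transform._rotation.Rotation.from_matrix
ValueError: Non-positive determinant (left-handed or null coordinate frame) in rotation matrix 0: [[-9.99998652e-01 -1.10926645e-03  1.21086522e-03]
 [-1.10902621e-03  9.99999365e-01  1.99051599e-04]
 [ 1.21108525e-03 -1.97708449e-04  9.99999247e-01]].
```

```bash
sed -i 's/\[\[np.sin(head),np.cos(head),0\],\[-np.cos(head)/[[-np.sin(head),np.cos(head),0],[np.cos(head)/' go.py; python3 go.py .467 .335 .12 -0.42
```

```text
t 1.6 tcp [0.2257 0.5824 0.2448] head -0.4189 gap 0.998 gf 0.0 F [ 0.2 -0.9  0. ] 
turn units [-0.002  0.01   0.009] shift after turn (frac) [-0.15938  0.40157  0.15597]
```

```bash
python3 -m pendant '[[[-0.0177,0.0446,0.0173,0,0,0,1],[-0.0177,0.0446,0.0173,0,0,0,1],[-0.0177,0.0446,0.0173,0,0,0,1],[-0.0177,0.0446,0.0173,0,0,0,1],[-0.0177,0.0446,0.0173,0,0,0,1],[-0.0177,0.0446,0.0173,0,0,0,1],[-0.0177,0.0446,0.0173,0,0,0,1],[-0.0177,0.0446,0.0173,0,0,0,1],[-0.0177,0.0446,0.0173,0,0,0,1],[0,0,0,0,0,0,1],[0,0,0,0,0,0,1]]]'
python3 go.py .467 .335 .016 -0.42
python3 - <<'E'
from h import *
s=snap('side');t=snap('top')
p=pix(s,[.467,.335,.02])[0].astype(int); q=pix(t,[.467,.335,.02])[0].astype(int)
print(p,q)
f=lambda i,c,r,k:cv2.resize(i['pixels'][c[1]-r:c[1]+r,c[0]-r:c[0]+r,::-1],(k,k),interpolation=cv2.INTER_CUBIC)
cv2.imwrite('pics/g1.png',np.hstack([f(s,p,30,400),f(t,q,30,400)]))
E
```

```text
t: 2.7
tcp_pos: [0.4676, 0.3349, 0.1202]
tool_rot: [0.839, 0.544, -0.001, -0.0]
force: [-0.3, 0.4, 0.0]
finger_gap: 0.997
gripper_force: 0.0
t 2.7 tcp [0.4676 0.3349 0.1202] head -0.4205 gap 0.997 gf 0.0 F [-0.3  0.4  0. ] 
turn units [-0.011  0.008 -0.004] shift after turn (frac) [-0.00015 -0.00069  0.1302 ]
[227 167] [159 219]
```

View pics/g1.png

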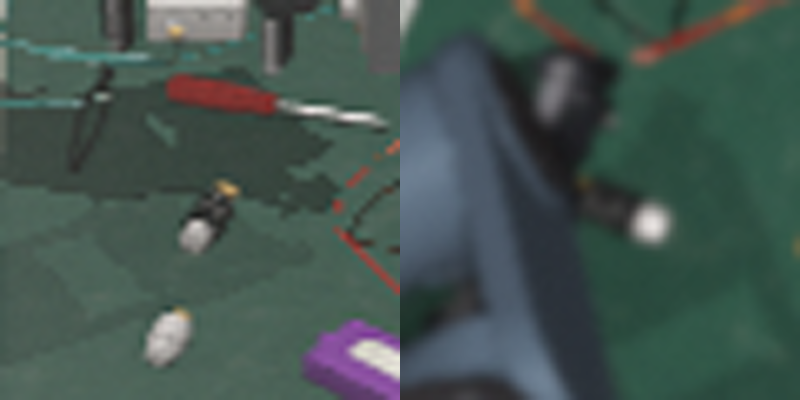

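The side crop shows the attenuator at about (210,213), close to where I predicted it, with the open fingers above. I'll go down and grip.

```bash
python3 -m pendant '[[[0,0,0.026,0,0,0,1],[0,0,0.026,0,0,0,1],[0,0,0.026,0,0,0,1],[0,0,0.026,0,0,0,1],[0,0,0.026,0,0,0,1],[0,0,0,0,0,0,1],[0,0,0,0,0,0,0.5],[0,0,0,0,0,0,0],[0,0,0,0,0,0,0],[0,0,0,0,0,0,0],[0,0,0,0,0,0,0],[0,0,0,0,0,0,0]]]' 30
python3 go.py .4864 -.4169 .2 -0.327
```

```text
t: 4.0
tcp_pos: [0.468, 0.336, 0.0178]
tool_rot: [0.839, 0.545, 0.001, 0.0]
force: [-0.5, -0.3, 6.4]
finger_gap: 0.25
gripper_force: 30.2
t 4.0 tcp [0.468  0.336  0.0178] head -0.4192 gap 0.25 gf 30.2 F [-0.5 -0.3  6.4] 
turn units [ 0.01  -0.012 -0.768] shift after turn (frac) [-0.88383  0.32408 -0.2278 ]
```

Gripped: the gap is 21 mm and the force 30 N. Lift, turn and carry to above bay 1.

```bash
python3 -m pendant '[[[0,0,-0.02,0,0,0,0],[0,0,-0.052,0,0,-0.192,0],[0,0,-0.052,0,0,-0.192,0],[0,0,-0.052,0,0,-0.192,0],[0,0,-0.052,0,0,-0.192,0],[-0.052,0.0191,0,0,0,0,0],[-0.052,0.0191,0,0,0,0,0],[-0.052,0.0191,0,0,0,0,0],[-0.052,0.0191,0,0,0,0,0],[-0.052,0.0191,0,0,0,0,0],[-0.052,0.0191,0,0,0,0,0],[-0.052,0.0191,0,0,0,0,0],[-0.052,0.0191,0,0,0,0,0],[-0.052,0.0191,0,0,0,0,0],[-0.052,0.0191,0,0,0,0,0],[-0.052,0.0191,0,0,0,0,0],[-0.052,0.0191,0,0,0,0,0],[-0.052,0.0191,0,0,0,0,0],[-0.052,0.0191,0,0,0,0,0],[-0.052,0.0191,0,0,0,0,0]]]'
python3 go.py .4864 -.4169 .09 -0.327
```

```text
t: 6.0
tcp_pos: [0.4834, -0.3306, 0.1989]
tool_rot: [0.813, 0.582, 0.0, -0.0]
force: [0.9, 0.1, -1.4]
finger_gap: 0.252
gripper_force: 29.5
t 6.0 tcp [ 0.4834 -0.3306  0.1989] head -0.3275 gap 0.252 gf 29.5 F [ 0.9  0.1 -1.4] 
turn units [-0.006 -0.004 -0.004] shift after turn (frac) [-0.10101  0.03821  0.13613]
```

```bash
python3 -m pendant '[[[-0.0505,0.0191,0,0,0,0,0],[-0.0505,0.0191,0,0,0,0,0],[0,0,0,0,0,0,0],[0,0,0.034,0,0,0,0],[0,0,0.034,0,0,0,0],[0,0,0.034,0,0,0,0],[0,0,0.034,0,0,0,0],[0,0,0,0,0,0,0],[0,0,0,0,0,0,0]]]'
python3 go.py .4864 -.4169 .0355 -0.327
python3 - <<'E'
from fx import *
s=snap('side'); pose=np.load('pose.npy'); st=monitor.sense()
# held part underside expected at tcp_z-.0175; axis 11 above
zz=st['tcp_pos'][2]-.0175+.011
p=pix(s,[*st['tcp_pos'][:2],zz])[0]; c=p.astype(int); print(p,c,zz)
a=cv2.resize(s['pixels'][c[1]-30:c[1]+30,c[0]-40:c[0]+40,::-1],(800,600),interpolation=cv2.INTER_CUBIC)
cc,sn=np.cos(pose[2]),np.sin(pose[2])
for y in(-29,0,29):
    X=[*(st['tcp_pos'][:2]+np.array([-sn*y,cc*y])/1e3),zz]; q=(pix(s,X)[0]-c+[40,30]+.5)*10; print(y,q); cv2.drawMarker(a,tuple(int(i) for i in q),(0,0,255),0,14,1)
cv2.imwrite('pics/h1.png',a)
E
```

```text
t: 6.9
tcp_pos: [0.4868, -0.4145, 0.0901]
tool_rot: [0.813, 0.583, -0.0, -0.001]
force: [-0.0, 1.1, -0.0]
finger_gap: 0.247
gripper_force: 29.5
t 6.9 tcp [ 0.4868 -0.4145  0.0901] head -0.3267 gap 0.247 gf 29.5 F [-0.   1.1 -0. ] 
turn units [-0.012 -0.008  0.002] shift after turn (frac) [-0.00295  0.00044  0.06827]
[256.23021531 328.49643001] [256 328] 0.0847669504250429
-29 [379.85840274 432.82183708]
0 [407.30215312 309.9643001 ]
29 [433.15878325 194.15761484]
```

View pics/h1.png

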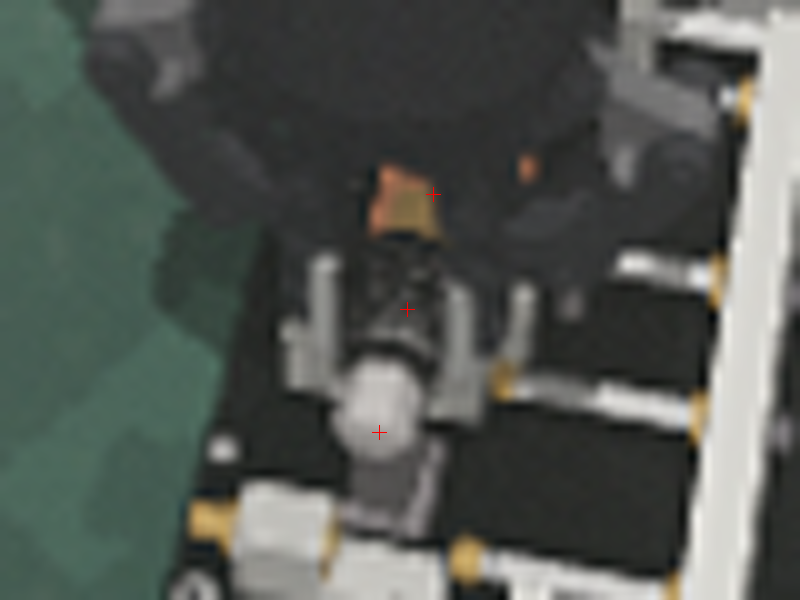

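The side crop shows the hex end at about (380,415) and the gold end at about (405,185), so the part is square in the grip and at most 1 mm off along y. I'll correct by 3 mm and lower it.

```bash
python3 -m pendant '[[[-0.0036,0.0004,0,0,0,0,0],[0,0,0.02,0,0,0,0],[0,0,0.02,0,0,0,0],[0,0,0.014,0,0,0,0],[0,0,0,0,0,0,0],[0,0,0,0,0,0,0]]]'
python3 -m pendant '[[[0,0,0.005,0,0,0,0],[0,0,0.004,0,0,0,0],[0,0,0.004,0,0,0,0],[0,0,0,0,0,0,0],[0,0,0,0,0,0,0]]]'
python3 go.py .4864 -.4169 .0355 -0.327
```

```text
t: 7.55
tcp_pos: [0.4861, -0.4176, 0.0462]
tool_rot: [0.813, 0.583, -0.0, -0.001]
force: [-0.1, 0.2, -0.2]
finger_gap: 0.25
gripper_force: 29.6
t: 8.05
tcp_pos: [0.4864, -0.418, 0.0368]
tool_rot: [0.813, 0.583, -0.0, -0.0]
force: [0.1, 1.0, 0.8]
finger_gap: 0.25
gripper_force: 29.6
t 8.05 tcp [ 0.4864 -0.418   0.0368] head -0.3268 gap 0.25 gf 29.6 F [0.1 1.  0.8] 
turn units [-0.001 -0.     0.001] shift after turn (frac) [ 0.0013  -0.00047  0.00158]
```

```bash
python3 -m pendant '[[[0,0,0.0012,0,0,0,0],[0,0,0,0,0,0,0],[0,0,0,0,0,0,0.4],[0,0,0,0,0,0,0.6],[0,0,0,0,0,0,0.6],[0,0,0,0,0,0,0.6],[0,0,-0.03,0,0,0,0.6],[0,0,-0.05,0,0,0,0.6],[0,0,-0.05,0,0,0,0.6],[0,0,-0.05,0,0,0,1],[0,0,-0.04,0,0,0,1],[0,0,0,0,0,0,1]]]'
python3 go.py .4647 .08 .2 0.222
python3 - <<'E'
from fx import *
s=snap('side'); pose=np.load('pose.npy')
W=cloud(s)
cc,sn=np.cos(pose[2]),np.sin(pose[2]); d=W-[pose[0],pose[1],0]
fx_=(cc*d[...,0]+sn*d[...,1])*1e3; fy=(-sn*d[...,0]+cc*d[...,1])*1e3; z=W[...,2]*1e3
m=(abs(fx_+10)<7)&(abs(fy+68)<10)&(z<60); print('att top z',np.nanmedian(z[m]),m.sum())
a=rect(s,pose,29.5,(-65,60),(-115,30),5.5)[...,::-1].copy()
for y in(-97,-83,-68,-53,-39): cv2.drawMarker(a,(int((30-y)*5.5),int((60+10)*5.5)),(0,0,255),0,10,1)
cv2.imwrite('pics/p1.png',a[:600,:800])
E
```

```text
t: 9.25
tcp_pos: [0.4887, -0.4205, 0.2176]
tool_rot: [0.813, 0.583, 0.0, 0.006]
force: [0.4, -0.3, -0.2]
finger_gap: 1.003
gripper_force: 0.0
t 9.25 tcp [ 0.4887 -0.4205  0.2176] head -0.3266 gap 1.003 gf 0.0 F [ 0.4 -0.3 -0.2] 
turn units [ 0.066  0.072 -4.572] shift after turn (frac) [0.6169  0.10853 0.02206]
att top z 38.66122912780479 51
```

View pics/p1.png

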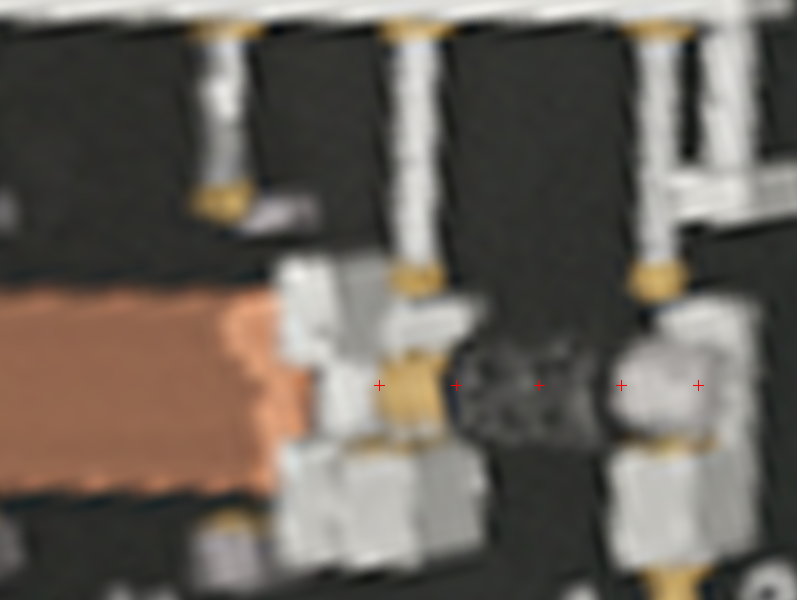

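The attenuator lies square in the one-dot bay: its body is centred at column 535 (539 expected), its ends rest on the shelves, and its top is at 39 mm. Now for the amp.

```bash
python3 -m pendant '[[[0,0,0,0,0,-0.914,1],[0,0,0,0,0,-0.914,1],[0,0,0,0,0,-0.914,1],[0,0,0,0,0,-0.914,1],[0,0,0,0,0,-0.914,1],[0.0561,0.0099,0,0,0,0,1],[0.0561,0.0099,0,0,0,0,1],[0.0561,0.0099,0,0,0,0,1],[0.0561,0.0099,0,0,0,0,1],[0.0561,0.0099,0,0,0,0,1],[0.0561,0.0099,0,0,0,0,1],[0.0561,0.0099,0,0,0,0,1],[0.0561,0.0099,0,0,0,0,1],[0.0561,0.0099,0,0,0,0,1],[0.0561,0.0099,0,0,0,0,1],[0.0561,0.0099,0,0,0,0,1],[0,0,0.05,0,0,0,1],[0,0,0.05,0,0,0,1],[0,0,0,0,0,0,1],[0,0,0,0,0,0,1]]]'
python3 go.py .4647 .08 .018 0.222
python3 - <<'E'
from fx import *
s=snap('side')
im=s['pixels'].astype(int); W=cloud(s)
# amp top face from depth+white
m=(abs(W[...,0]-.4647)<.05)&(abs(W[...,1]-.08)<.05)&(W[...,2]>.010)&(W[...,2]<.03)&(im.min(-1)>90)
P=W[m][:,:2]*1e3; print(m.sum(),cv2.minAreaRect(P.astype(np.float32)),P.mean(0))
a=rect(s,[.4647,.08,.222],18,(-60,60),(-75,75),5)[...,::-1].copy()
for x in(-22,22):
  for y in(-35,35): cv2.drawMarker(a,(int((75-y)*5),int((60-x)*5)),(0,0,255),0,14,1)
cv2.imwrite('pics/a1.png',a)
E
```

```text
t: 11.3
tcp_pos: [0.4618, 0.0827, 0.1308]
tool_rot: [0.625, 0.781, -0.001, -0.002]
force: [0.9, 0.9, 1.1]
finger_gap: 0.999
gripper_force: 0.0
t 11.3 tcp [0.4618 0.0827 0.1308] head 0.2214 gap 0.999 gf 0.0 F [0.9 0.9 1.1] 
turn units [-0.034 -0.01  -0.005] shift after turn (frac) [-0.00409  0.00274  0.14103]
206 ((464.50872802734375, 75.14153289794922), (44.615966796875, 81.22417449951172), 13.390019416809082) [463.70483682  74.00986929]
```

View pics/a1.png

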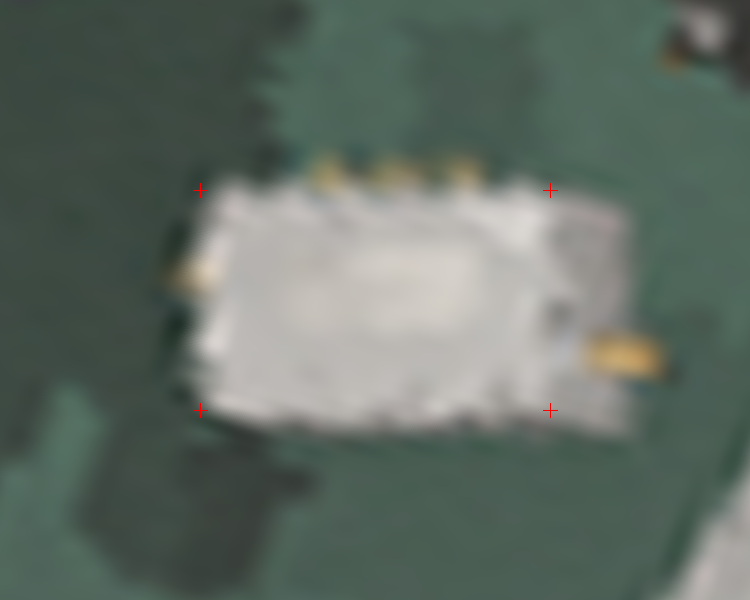

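The rectified view shows the amp's top face lined up with the predicted markers to within 1 mm, terminals at the top (+x). Grip it.

```bash
python3 -m pendant '[[[-0.0041,0.0027,0.0282,0,0,0,1],[0,0,0.0282,0,0,0,1],[0,0,0.0282,0,0,0,1],[0,0,0.0282,0,0,0,1],[0,0,0.0282,0,0,0,1],[0,0,0,0,0,0,1],[0,0,0,0,0,0,0.3],[0,0,0,0,0,0,0],[0,0,0,0,0,0,0],[0,0,0,0,0,0,0],[0,0,0,0,0,0,0],[0,0,0,0,0,0,0]]]' 40
python3 go.py .5127 -.3392 .2 -0.327
```

```text
t: 12.55
tcp_pos: [0.4667, 0.0799, 0.0207]
tool_rot: [0.625, 0.781, 0.001, 0.001]
force: [-0.9, -1.0, 6.8]
finger_gap: 0.516
gripper_force: 40.3
t 12.55 tcp [0.4667 0.0799 0.0207] head 0.2217 gap 0.516 gf 40.3 F [-0.9 -1.   6.8] 
turn units [2.500e-02 1.000e-03 4.572e+00] shift after turn (frac) [-0.47761  0.22272 -0.22412]
```

```bash
python3 -m pendant '[[[0,0,-0.024,0,0,0,0],[0,0,-0.04,0,0,0.914,0],[0,0,-0.04,0,0,0.914,0],[0,0,-0.04,0,0,0.914,0],[0,0,-0.04,0,0,0.914,0],[0,0,-0.04,0,0,0.914,0],[-0.0478,0.0223,0,0,0,0,0],[-0.0478,0.0223,0,0,0,0,0],[-0.0478,0.0223,0,0,0,0,0],[-0.0478,0.0223,0,0,0,0,0],[-0.0478,0.0223,0,0,0,0,0],[-0.0478,0.0223,0,0,0,0,0],[-0.0478,0.0223,0,0,0,0,0],[-0.0478,0.0223,0,0,0,0,0],[-0.0478,0.0223,0,0,0,0,0],[-0.0478,0.0223,0,0,0,0,0],[0,0,0,0,0,0,0],[0,0,0,0,0,0,0]]]'
python3 go.py .5127 -.3392 .1 -0.327
```

```text
t: 14.35
tcp_pos: [0.5113, -0.34, 0.1984]
tool_rot: [0.813, 0.582, 0.0, -0.0]
force: [-0.2, 0.6, -0.7]
finger_gap: 0.513
gripper_force: 42.0
t 14.35 tcp [ 0.5113 -0.34    0.1984] head -0.3289 gap 0.513 gf 42.0 F [-0.2  0.6 -0.7] 
turn units [-0.003 -0.004 -0.016] shift after turn (frac) [0.00146 0.00136 0.12299]
```

```bash
python3 -m pendant '[[[0.0015,0.0014,0.03,0,0,0,0],[0,0,0.03,0,0,0,0],[0,0,0.03,0,0,0,0],[0,0,0,0,0,0,0],[0,0,0,0,0,0,0]]]'
python3 go.py .5127 -.3392 .0407 -0.327
python3 - <<'E'
from fx import *
s=snap('side'); pose=np.load('pose.npy'); st=monitor.sense()
W=cloud(s); cc,sn=np.cos(pose[2]),np.sin(pose[2]); d=W-[pose[0],pose[1],0]
X=(cc*d[...,0]+sn*d[...,1])*1e3; Y=(-sn*d[...,0]+cc*d[...,1])*1e3; Z=W[...,2]*1e3
m=(Z>90)&(Z<160)&(Y>55)&(Y<115)&(X>-90)&(X<30)
print(m.sum(), np.percentile(X[m],[2,50,98]),np.percentile(Y[m],[2,25,50,75,98]),np.percentile(Z[m],[2,50,98]))
p=st['tcp_pos']; h=-.327; zt=(p[2]-.0207)*1e3+18   # top of held body
c=np.array(p[:2]);
a=rect(s,[*c,h],zt,(-60,60),(-80,80),5)[...,::-1].copy()
for x in(-22,22):
  for y in(-35,35): cv2.drawMarker(a,(int((80-y)*5),int((60-x)*5)),(0,0,255),0,14,1)
cv2.imwrite('pics/a2.png',a)
E
```

```text
t: 14.85
tcp_pos: [0.5133, -0.3372, 0.1265]
tool_rot: [0.812, 0.583, -0.0, -0.001]
force: [0.6, -0.5, -0.9]
finger_gap: 0.515
gripper_force: 42.0
t 14.85 tcp [ 0.5133 -0.3372  0.1265] head -0.3256 gap 0.515 gf 42.0 F [ 0.6 -0.5 -0.9] 
turn units [-0.011 -0.006  0.012] shift after turn (frac) [-0.00262  0.00015  0.10725]
32 [-75.61184284 -60.50087467  16.59731422] [ 58.68285329  65.61224301  66.65740715  80.05304456 108.05290894] [ 91.11281793 134.14969604 147.48970005]
```

View pics/a2.png

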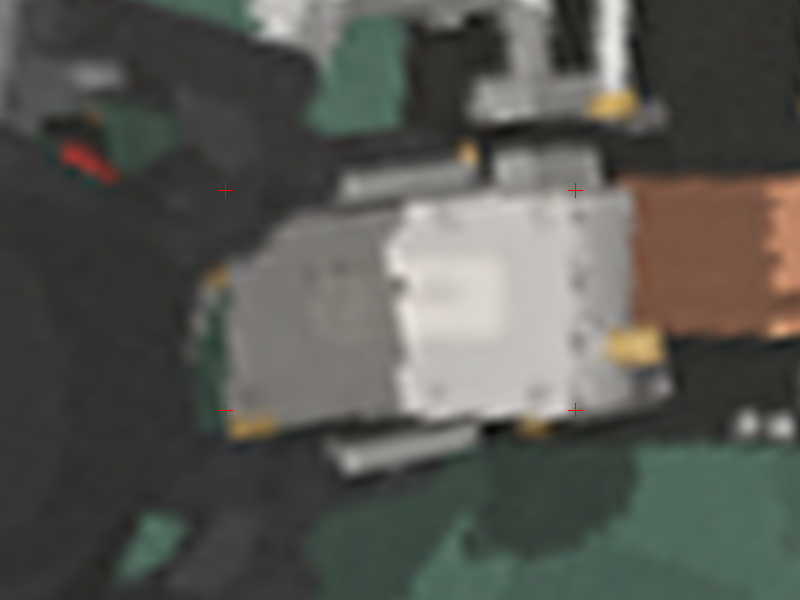

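The held module is square and lines up with its markers to within 1 mm, terminals to the rear. The lever pad, at about fixture (-66,87), clears the gripper. Nudge, then lower in two steps.

```bash
python3 -m pendant '[[[-0.002,0,0.027,0,0,0,0],[0,0,0.027,0,0,0,0],[0,0,0.026,0,0,0,0],[0,0,0,0,0,0,0],[0,0,0,0,0,0,0]]]'
python3 go.py .5127 -.3392 .0407 -0.327
python3 -m pendant '[[[0,0,0.008,0,0,0,0],[0,0,0.008,0,0,0,0],[0,0,0.007,0,0,0,0],[0,0,0,0,0,0,0],[0,0,0,0,0,0,0]]]'
python3 go.py .5127 -.3392 .0407 -0.327
```

```text
t: 15.4
tcp_pos: [0.5136, -0.3405, 0.0635]
tool_rot: [0.813, 0.583, 0.0, 0.001]
force: [0.1, -0.4, -0.0]
finger_gap: 0.517
gripper_force: 42.0
t 15.4 tcp [ 0.5136 -0.3405  0.0635] head -0.3266 gap 0.517 gf 42.0 F [ 0.1 -0.4 -0. ] 
turn units [0.013 0.006 0.004] shift after turn (frac) [ 0.0012  -0.00153  0.0285 ]
t: 15.9
tcp_pos: [0.5128, -0.3401, 0.0436]
tool_rot: [0.813, 0.583, -0.0, -0.0]
force: [-0.3, 0.5, -1.9]
finger_gap: 0.512
gripper_force: 42.1
t 15.9 tcp [ 0.5128 -0.3401  0.0436] head -0.3269 gap 0.512 gf 42.1 F [-0.3  0.5 -1.9] 
turn units [-0.003 -0.002  0.001] shift after turn (frac) [ 0.001   -0.0005   0.00361]
```

```bash
python3 -m pendant '[[[0,0,0.0034,0,0,0,0],[0,0,0,0,0,0,0],[0,0,0,0,0,0,0],[0,0,0,0,0,0,0.6],[0,0,0,0,0,0,0.7],[0,0,0,0,0,0,0.7],[0,0,0,0,0,0,0.7],[0,0,-0.02,0,0,0,0.7],[0,0,-0.04,0,0,0,0.7],[0,0,-0.05,0,0,0,0.7],[0,0,-0.05,0,0,0,0.7],[0,0,-0.04,0,0,0,0],[0,0,0,0,0,0,0],[0,0,0,0,0,0,0]]]'
python3 go.py .5127 -.3392 .2 -0.327
python3 - <<'E'
from fx import *
s=snap('side'); pose=np.load('pose.npy')
W=cloud(s)
cc,sn=np.cos(pose[2]),np.sin(pose[2]); d=W-[pose[0],pose[1],0]
X=(cc*d[...,0]+sn*d[...,1])*1e3; Y=(-sn*d[...,0]+cc*d[...,1])*1e3; z=W[...,2]*1e3
m=(abs(X+10)<16)&(abs(Y-14)<25)&(z<60); print('amp top z',np.nanmedian(z[m]),m.sum())
m=(z>105)&(z<155)&(Y>60)&(Y<115)&(X>-95)&(X<-30)&(np.asarray(s['pixels']).max(-1)<70)
print('pad',m.sum(),[np.percentile(q[m],[5,50,95]).round(1) for q in(X,Y,z)])
a=rect(s,pose,38,(-65,60),(-110,90),4)[...,::-1].copy()
for y in(-21,49):
  for x in (-32,12): cv2.drawMarker(a,(int((90-y)*4),int((60-x)*4)),(0,0,255),0,10,1)
cv2.imwrite('pics/p2.png',a)
E
```

```text
t: 17.3
tcp_pos: [0.5132, -0.3404, 0.203]
tool_rot: [0.813, 0.583, 0.0, 0.001]
force: [0.4, 0.5, -0.2]
finger_gap: 0.197
gripper_force: 0.0
t 17.3 tcp [ 0.5132 -0.3404  0.203 ] head -0.3268 gap 0.197 gf 0.0 F [ 0.4  0.5 -0.2] 
turn units [0.023 0.011 0.002] shift after turn (frac) [ 0.00119 -0.00101  0.00377]
amp top z 37.471582980199145 238
pad 106 [array([-74.3, -60.6, -49.7]), array([64.8, 72.6, 86.3]), array([131.3, 137.8, 146.5])]
```

View pics/p2.png

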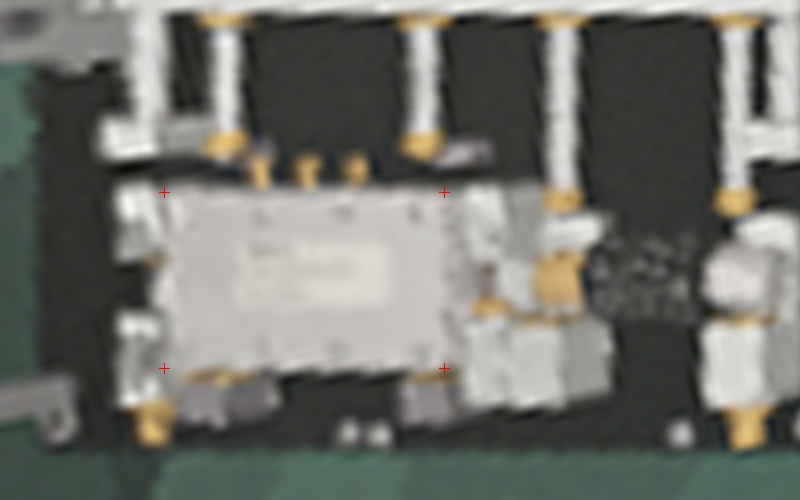

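The amp lies flat in its bay: its top is at 37.5 mm, its edges match the markers, and its terminals face the prongs. Now to locate the lever precisely.

Run:
```python
from fx import *
pose=np.load('pose.npy');cc,sn=np.cos(pose[2]),np.sin(pose[2])
for n in('side','top'):
    s=load(n); W=cloud(s); d=W-[pose[0],pose[1],0]
    X=(cc*d[...,0]+sn*d[...,1])*1e3; Y=(-sn*d[...,0]+cc*d[...,1])*1e3; z=W[...,2]*1e3
    for x0 in range(-95,85,12):
        m=(X>=x0)&(X<x0+12)&(Y>60)&(Y<125)&(z>72-.6*(x0-40)-25)&(z<72-.6*(x0-40)+22)&(z>45)
        if m.sum()>2: print(n,x0,m.sum(),'X',X[m].mean().round(1),'Y',np.percentile(Y[m],[5,50,95]).round(1),'z',np.percentile(z[m],[10,50,90]).round(1), np.median(s['pixels'][m],0))
```

```text
side -83 23 X -74.2 Y [64.7 71.2 85. ] z [142.7 144.6 146.9] [47. 49. 46.]
side -71 44 X -64.4 Y [65.  71.1 82.2] z [136.4 140.8 144.3] [44. 45. 43.]
side -59 46 X -53.5 Y [65.2 74.1 88.7] z [130.  133.7 136.8] [45.  45.5 44. ]
side -35 17 X -26.6 Y [75.  76.4 81.4] z [106.8 116.2 118.9] [113. 112. 109.]
side -23 28 X -17.5 Y [74.9 77.3 81.2] z [ 98.4 108.5 114.5] [115.  114.5 111.5]
side -11 22 X -3.6 Y [75.8 77.  81.7] z [ 90.9  99.7 103.3] [116.5 115.  112.5]
side 1 62 X 7.2 Y [ 75.2 103.1 120.3] z [ 87.6  96.4 101.6] [133.   69.   63.5]
side 13 44 X 18.2 Y [ 75.   78.1 112. ] z [78.3 89.  98.9] [124.5 116.  113.5]
side 25 29 X 31.3 Y [75.4 76.6 83.1] z [69.1 78.9 84.5] [120. 123. 117.]
side 37 38 X 44.1 Y [69.  76.1 85.7] z [62.3 70.5 75.9] [136.  135.5 133. ]
side 49 67 X 55.0 Y [61.1 69.9 93.3] z [50.2 67.6 78.6] [137. 137. 133.]
side 61 39 X 66.9 Y [60.9 63.8 72.8] z [46.2 59.  72.5] [138. 138. 135.]
top -83 23 X -74.8 Y [69.3 83.  95. ] z [141.3 145.6 147.8] [31. 40. 37.]
top -71 35 X -65.7 Y [69.7 83.7 96.7] z [139.2 142.6 147. ] [27. 27. 29.]
top -59 37 X -53.3 Y [68.4 82.3 96.3] z [129. 134. 139.] [42. 39. 37.]
top -47 11 X -40.9 Y [79.7 83.1 86.3] z [122.7 127.5 130.4] [164. 163. 162.]
top -35 11 X -28.7 Y [79.4 84.4 86.9] z [113.9 117.7 120.7] [156. 155. 154.]
top -23 11 X -16.7 Y [80.9 83.7 86.3] z [ 99.5 112.  117. ] [163. 161. 160.]
top -11 10 X -5.3 Y [78.6 82.7 86.3] z [100.2 104.8 108.8] [172. 171. 171.]
top 1 31 X 7.5 Y [ 81.4 109.6 121.2] z [ 89.1  95.9 101.8] [158.  47.  46.]
top 13 15 X 18.3 Y [ 79.8  85.7 118.8] z [84.6 89.9 99.2] [159. 115. 114.]
top 25 10 X 30.6 Y [79.1 83.5 86.3] z [78.2 84.5 89. ] [162.  160.5 161. ]
top 37 17 X 44.3 Y [75.5 85.5 92.1] z [63.1 71.3 76.1] [154. 154. 153.]
top 49 44 X 55.8 Y [66.2 83.7 99.7] z [60.6 68.7 77.9] [143.5 142.  141.5]
top 61 8 X 64.9 Y [68.5 86.9 95.7] z [56.8 67.9 75.6] [120.5 119.  119.5]
```

The lever's centreline is at fixture y=82.5 mm and its hinge at x≈52 mm. The pad centre is at x≈-64 mm at rest and x≈-88 mm when level. Move above the pad with the fingers shut.

```bash
python3 go.py .4817 -.2564 .19 -0.327
python3 - <<'E'
from fx import *
pose=np.load('pose.npy');cc,sn=np.cos(pose[2]),np.sin(pose[2])
s=load('top'); W=cloud(s); d=W-[pose[0],pose[1],0]
X=(cc*d[...,0]+sn*d[...,1])*1e3; Y=(-sn*d[...,0]+cc*d[...,1])*1e3; z=W[...,2]*1e3
for y0 in (100,110,120,130):
    m=(X>-135)&(X<-30)&(Y>y0)&(Y<y0+10); print(y0,np.percentile(z[m],[50,95,99.5]).round(0))
for q in(0,.1,.2,.3,.4,.5,.55):
    p=.55-q; print(q,'x',round(52-140*np.cos(p)+7*np.sin(p),1),'z',round(60+140*np.sin(p)+7*np.cos(p),1))
E
```

```text
t 17.35 tcp [ 0.5125 -0.3397  0.2015] head -0.3268 gap 0.105 gf 0.0 F [ 0.4 -0.1 -0.1] 
turn units [-0.002 -0.     0.002] shift after turn (frac) [ 0.0863  -0.0699   0.01433]
100 [ 2.  9. 15.]
110 [1. 7. 8.]
120 [ 1.  7. 12.]
130 [2. 7. 8.]
0 x -63.7 z 139.1
0.1 x -71.0 z 127.2
0.2 x -77.1 z 114.6
0.3 x -81.9 z 101.4
0.4 x -85.4 z 87.8
0.5 x -87.5 z 74.0
0.55 x -88.0 z 67.0
```

```bash
python3 -m pendant '[[[0.0288,-0.0233,0.0,0,0,0,0],[0.0288,-0.0233,0.0,0,0,0,0],[0.0288,-0.0233,0.0,0,0,0,0],[0,0,0.0143,0,0,0,0],[0,0,0,0,0,0,0],[0,0,0.011,0,0,0,0],[0,0,0.011,0,0,0,0],[0,0,0.011,0,0,0,0],[0,0,0,0,0,0,0]]]'
python3 go.py .4817 -.2564 .155 -0.327
```

```text
t: 18.25
tcp_pos: [0.4819, -0.257, 0.1616]
tool_rot: [0.813, 0.582, -0.0, -0.001]
force: [0.7, -0.5, 0.4]
finger_gap: 0.006
gripper_force: 0.0
t 18.25 tcp [ 0.4819 -0.257   0.1616] head -0.3276 gap 0.006 gf 0.0 F [ 0.7 -0.5  0.4] 
turn units [-0.014 -0.006 -0.005] shift after turn (frac) [ 0.00069 -0.00046  0.00829]
```

```bash
python3 -m pendant '[[[0.0007,-0.0054,0.011,0,0,0,0],[0,-0.0054,0.011,0,0,0,0],[0,-0.0054,0.011,0,0,0,0],[0,0,0,0,0,0,0],[0,0,0,0,0,0,0]]]'
python3 go.py .4609 -.2493 .081 -0.327
```

```text
t: 18.75
tcp_pos: [0.4695, -0.2516, 0.1366]
tool_rot: [0.813, 0.583, -0.0, -0.001]
force: [-0.6, 0.4, 2.9]
finger_gap: -0.0
gripper_force: 1.0
t 18.75 tcp [ 0.4695 -0.2516  0.1366] head -0.327 gap -0.0 gf 1.0 F [-0.6  0.4  2.9] 
turn units [-0.014 -0.006 -0.   ] shift after turn (frac) [-0.00068 -0.01106  0.06948]
```

Contact made, 2.9 N. I'll follow the arc down, stopping just short of level.

```bash
python3 -m pendant '[[[0,-0.0030,0.01,0,0,0,0],[0,-0.0025,0.01,0,0,0,0],[0,-0.002,0.01,0,0,0,0],[0,-0.0015,0.01,0,0,0,0],[0,-0.001,0.01,0,0,0,0],[0,-0.0005,0.01,0,0,0,0],[0,0,0.004,0,0,0,0],[0,0,0,0,0,0,0],[0,0,0,0,0,0,0]]]'
python3 go.py .4609 -.2493 .081 -0.327
python3 - <<'E'
from fx import *
s=snap('side'); pose=np.load('pose.npy');cc,sn=np.cos(pose[2]),np.sin(pose[2])
W=cloud(s); d=W-[pose[0],pose[1],0]
X=(cc*d[...,0]+sn*d[...,1])*1e3; Y=(-sn*d[...,0]+cc*d[...,1])*1e3; z=W[...,2]*1e3
for x0 in range(-55,50,15):
    m=(X>x0)&(X<x0+15)&(Y>73)&(Y<84)&(z>45)&(z<90); print(x0,m.sum(),np.percentile(z[m],[50,80,95]).round(1) if m.sum() else '')
a=rect(s,pose,45,(-120,60),(-105,105),3.3)[...,::-1]
cv2.imwrite('pics/l1.png',a)
E
```

```text
t: 19.65
tcp_pos: [0.4603, -0.2484, 0.0849]
tool_rot: [0.813, 0.583, -0.001, -0.002]
force: [-4.3, 0.7, 7.3]
finger_gap: 0.001
gripper_force: 3.1
t 19.65 tcp [ 0.4603 -0.2484  0.0849] head -0.3264 gap 0.001 gf 3.1 F [-4.3  0.7  7.3] 
turn units [-0.039 -0.01   0.005] shift after turn (frac) [-0.00088  0.0011   0.00482]
-55 31 [66.4 69.6 70.9]
-40 33 [67.3 69.9 70.5]
-25 32 [66.4 68.5 68.9]
-10 32 [65.3 68.9 70. ]
5 30 [65.9 68.1 68.7]
20 33 [64.9 68.2 68.8]
35 15 [65.8 66.7 67.8]
```

View pics/l1.png

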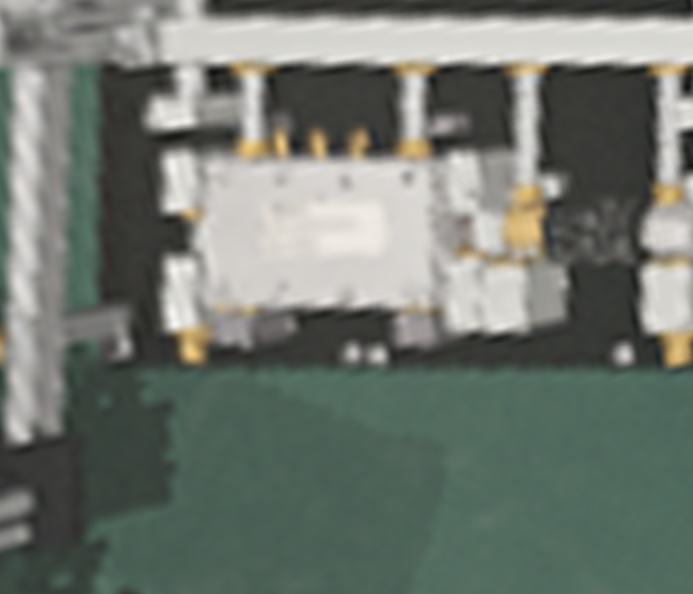

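The picture shows the prongs on both parts, the parts pushed forward on to their posts, and the lever nearly level (about 0.52). I'll go 2 mm further and let it settle.

```bash
python3 -m pendant '[[[0,0,0.002,0,0,0,0],[0,0,0,0,0,0,0],[0,0,0,0,0,0,0],[0,0,0,0,0,0,0],[0,0,0,0,0,0,0],[0,0,0,0,0,0,0],[0,0,0,0,0,0,0],[0,0,0,0,0,0,0]]]'
python3 go.py .4609 -.2493 .081 -0.327
python3 - <<'E'
from fx import *
s=snap('side'); pose=np.load('pose.npy');cc,sn=np.cos(pose[2]),np.sin(pose[2])
W=cloud(s); d=W-[pose[0],pose[1],0]
X=(cc*d[...,0]+sn*d[...,1])*1e3; Y=(-sn*d[...,0]+cc*d[...,1])*1e3; z=W[...,2]*1e3
P=[]
for x0 in range(-60,45,7):
    m=(X>x0)&(X<x0+7)&(Y>73)&(Y<84)&(z>45)&(z<90)
    if m.sum()>4: P.append((x0+3.5,np.percentile(z[m],80)))
p=np.polyfit(*np.array(P).T,1); print('lever rad',.55+np.arctan(p[0]))
E
```

```text
t: 20.5
tcp_pos: [0.4605, -0.2484, 0.0835]
tool_rot: [0.813, 0.583, -0.001, -0.002]
force: [-4.6, -0.0, 6.1]
finger_gap: 0.001
gripper_force: 3.2
t 20.5 tcp [ 0.4605 -0.2484  0.0835] head -0.3264 gap 0.001 gf 3.2 F [-4.6 -0.   6.1] 
turn units [-0.034 -0.009  0.005] shift after turn (frac) [-0.00095  0.00087  0.00317]
lever rad 0.5262021224621307
```

Steady at about 0.53 rad with a 6 N push, so I'm handing it in.

```bash
python3 -c "
from station import job
print(job.sign_off())"
```

```text
the job is handed in; nothing more can be done
None
```

I laid the attenuator in the one-dot bay, then the amplifier in the two-dot bay with its terminals to the rear, and handed the job in still holding the lever at about 0.53 rad with a push of about 6 N; sign-off gave no verdict.

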